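# Slide the sampling arm out to its marked reach

### The arm

A 7-joint arm with a two-finger parallel gripper is mounted at the origin on the work surface. World frame = base frame: x ahead of the robot, y to its left, z up, the work surface at z = 0. Lengths are in mm, angles in rad, forces in N, time in s.
With the tool pointing down it reaches from about 350 to 900 mm from the base axis. Payload 19.9 kg.
Tool frame: the origin (TCP) lies midway between the tips of the shut fingers; the grasp point (between the pads) lies 19 mm behind it; x points along the fingers, y is the direction in which the jaws open and shut, and the axes are right-handed (so a half turn about x gives the same grasp; the last joint's range is limited). The gripper opens to 94 mm and grips with 3 to 60 N. Pads are 16 mm wide; open, the fingers measure 119 mm over their backs; the gripper's body (75 mm by 177 mm) begins 78 mm behind the grasp point.
Start: joints at [-1.151, 0.417, -0.01, 1.614, 0.005, 1.111, -0.053], TCP at [278.462, 559.515, 205.425] pointing down, gripper open.
Joint ranges: [-2.81, 2.81], [-0.39, 2.02], [-1.27, 1.25], [0.06, 2.57], [-1.19, 4.33], [0.19, 2], [-2.82, 2.82]. Speed limits (rad/s): [1.89, 1.89, 2.39, 2.39, 3.01, 3.01, 3.01].

### API

Orientations are given as a unit quaternion [w, x, y, z].
In Python, from bench import r gives the robot as it stands.
- The arm moves only by the tool step_arm, never from a script. Its arguments are lists of equal length, an entry for each row: "claw": the finger opening in m, from 0 to 0.094; "linear": the shift along the tool's x, y, z in m, a list of three; "twist": the turn, a rotation vector about the tool's x, y, z in rad, a list of three. A call has 1 to 20 rows; each row is the pose to reach, as a shift and turn from the pose commanded when the call began, along the tool's axes at that moment; what a row does not reach only later rows make up. A row lasts 1/12 s, in which the tool goes at most 41.7 mm and 7.16 degrees, less where a joint would pass 70% of its speed; a pose out of reach is approached as far as the arm can. A call with a gripper value outside its range is refused whole. The fingers move at their own pace and stop on an object; "newtons" is the grip in N (left out, the last holds). Time passes only in rows, so rows that repeat a pose let the fingers close. It gives the time, the measured TCP pose, the force and the opening at its end, in the units of the state.
- r.get_state(): the state, without advancing time (a new reading comes with each control period).
- r.camera(name): name is "side" or "top"; returns the picture (384x512x3 uint8, blue, green, red); there is no depth.
- r.calibration(name): a dict with "K" (3x3 intrinsics, pixels), "pose" (4x4, takes a point from camera to world coordinates). Camera axes: x right, y up, looking along -z (the intrinsics and any distortion apply to the point x, -y, -z); pixel columns grow to the right and rows downward; lengths in mm; the calibration is good to about 2 mm. A picture is of the moment at which its call begins. calibration takes no time and is no camera call.
- r.job_done(): hands the job in, once; it reports no verdict.
The state is a dict: "time": time; "joint_pos": joint angles; "qd": joint speeds; "tau": joint torques, N m; "tcp_pos": TCP position; "tcp_rot": TCP orientation; "ft_force": force on the tool from outside, world axes, zero at the start; "moment": the same for the moment, N m; "width": finger opening in mm.
Only numpy, scipy, OpenCV 4.12 (cv2) and the standard library are available. Lean on these libraries where they do the work, as an engineer would, in place of code of your own. Each camera call takes 0.05 s, during which the arm holds its last target.

### The job

Take the orange hex driver out of its grey block, put its tip down into the funnel-shaped recess of the black knob on the telescoping sampling arm, and press the green lock button at the bottom of it right down. Keep the button pressed and, moving the arm only with the driver (the gripper itself stays off the arm and its stand), slide the arm out until its yellow pointer is level with the red clip on the scale, leaving the clip and the other things on the bench where they are. Finish holding it there: driver in the gripper, its tip in the recess with the button still pressed, and the arm still at the mark.

Things in the scene. Friction and masses are not known exactly. Their poses are not given: they have to be found in the camera images.
- driver: loose hex driver, 80 g, 132 mm long, upright, tip down in its block: orange round handle 24 mm across (66 to 132 mm above the tip), black flange 30 mm across (60 to 66 mm above the tip), steel blade 8 mm across below. Origin at the tip, z up towards the handle. In the block the flange rests on the block's top: tip 6 mm, handle 72 to 138 mm above the table
- driver_tip (a point): the lower end of the driver's blade (same point as the driver's origin)
- block: grey plastic block fixed to the table, 64 x 64 x 66 mm high, with a 13 mm square through hole in its centre in which the driver stands. Origin at the centre of its underside. It may stand at either of two places, the vial rack at the other
- stand: fixed stand of the sampling arm: base plate 110 x 200 mm, blue slotted sleeve 260 mm long along its own y, top 87 mm above the table; on the sleeve's +x side a scale with a black tick every 10 mm, 90 mm above the table. Origin on the table under its centre; the arm extends along the stand's own +y, horizontally
- reach (a joint): extension of the arm in m: 0 fully in, up to 0.125 out, along the stand's +y. Starts locked at 0 (up to 2 mm of play) by a pin in a rack with teeth every 10 mm; free while the lock button is pressed. A light spring pulls it back in (1 to 2 N; friction about 0.5 N), and it locks at the next tooth if the button comes up
- boom: the sliding arm: bar with a white ribbed mouthpiece at its outer end and a black knob (35 mm across, 23 mm high) standing above the sleeve's slot. The knob's funnel recess opens upwards, 20 mm wide at the mouth, narrowing over 7 mm to a round 13 mm hole; lock button 13 mm below the mouth. Origin and axes: the stand's, shifted along its +y by the reach
- knob_mouth (a point): centre of the recess's mouth, on the knob's axis at the knob's top, 113.5 mm above the table; at extension 0 it is at x 0, y -70 mm in the stand's frame
- lock (a joint): travel of the green lock button (11 mm across) at the bottom of the recess, in m: 0 up (locked), 0.007 fully down; straight down, spring force 2 N at the top to 6 N fully down. The arm is free beyond about 0.004; 0.0045 or more counts as pressed
- pointer (a point): tip of the yellow pointer that moves with the arm, over the scale: 58 mm from the knob's axis along the stand's +x, 96 mm above the table
- clip (a joint): position of the red clip along the scale in m = the reach at which the pointer is level with it; it is stiff (20 N) and must not be shifted
- clip_tip (a point): inner end of the red clip, 20 mm tall, 8 mm wide, on the outer edge of the scale, 59.5 mm from the line of the knob's axis along the stand's +x. The pointer is level with the clip when both have the same y in the stand's frame
- vial_rack: loose blue rack of small amber vials, 70 x 90 mm, 56 mm high; bystander; origin under its centre
- amber_bottle: loose amber bottle 60 mm across, 130 mm high; bystander; origin under its centre
- sample_jar: loose clear jar 64 mm across, 75 mm high; bystander; origin under its centre
- beaker: loose glass beaker 74 mm across, 90 mm high; bystander; origin under its centre
- tip_box: loose grey box with a clear top, 85 x 125 mm, 67 mm high; bystander; origin under its centre
There are look-alikes about, which are no part of the job. What is shaped like the block but purple is not meant.

How it is judged (in metres and radians):
On the way, in this order (a step that is already met when the one before it is completed fails the run):
1. the driver is drawn out of its block in the gripper (z of driver_tip in the frame of block above 0.07 m and contact force between the fingers and driver above 2 N), for 0.1 s.
2. the driver's tip is in the knob's recess and the lock button is pressed, the arm still in (horizontal distance between driver_tip and knob_mouth below 0.007 m and z of driver_tip in the frame of knob_mouth below -0.01 m and value of joint lock above 0.0045 m and contact force between driver and boom above 1 N and contact force between the fingers and driver above 2 N and value of joint reach below 0.015 m), for 0.1 s.
At the end, for the whole second after the job is handed in: Through the last second, held: pointer within 4 mm of the clip along the scale, arm and clip still (clip shifted under 4 mm), gripped driver's tip in the recess (within 7 mm of its axis, 10 mm deep), button at least 4.5 mm down, fingers off arm and stand (horizontal distance between driver_tip and knob_mouth below 0.007 m and z of driver_tip in the frame of knob_mouth below -0.01 m and value of joint lock above 0.0045 m and contact force between driver and boom above 1 N and contact force between the fingers and driver above 2 N and y of pointer in the frame of clip_tip between -0.004 and 0.004 m and velocity of joint reach between -0.01 and 0.01 m/s and contact force between the fingers and stand below 0.5 N and distance of clip_tip from where it was at the start of the episode below 0.004 m); the arm keeps its last pose, push and grip.
It fails at once if the gripper or robot pushes on the arm or its stand (contact force between any of the fingers, the arm and stand above 3 N).
It fails at once if the red clip is shifted (distance of clip_tip from where it was at the start of the episode above 0.006 m).
It fails at once if another thing on the bench is shifted by 30 mm or knocked over (distance of any of vial_rack, amber_bottle, sample_jar, beaker, tip_box from where it was at the start of the episode above 0.03 m or angle between any of vial_rack, amber_bottle, sample_jar, beaker, tip_box's own z axis and vertical above 0.5 rad).
It also fails if it takes over 48 s, if anything falls off the work surface, if the arm or the gripper's body presses on something with over 40 N, if the wrist force passes 120 N, or if a joint passes its speed limit or range.

## Working session

There is one attempt and no reset: what is moved stays moved. The work goes in short steps, Python scripts to look and compute and a tool call to move; the robot and the scene stay as the last step left them, time stands still between calls to the robot, and variables do not carry over. Pictures are saved under pics/ and viewed, and the job is handed in when it is done.

Besides the shell and the picture viewer there is one more tool, called after "Call:" by a JSON object that holds its "method" and its "body", one argument or row to a line. step_arm: Moves the arm, as the interface text tells. Its arguments: {"type":"object","properties":{"claw":{"type":"array"},"linear":{"type":"array"},"twist":{"type":"array"},"newtons":{"type":"number"}},"required":["claw","linear","twist"]}

```bash
ls; mkdir -p pics
python3 - <<'E'
from bench import r
import cv2
s=r.get_state(); print(s)
for n in("top","side"):
    im=r.camera(n); cv2.imwrite(f"pics/{n}0.png",im)
    c=r.calibration(n); print(n,c)
E
```

```text
pics
{'time': 0.0, 'joint_pos': array([-1.15050371,  0.41797003, -0.0103086 ,  1.61417499,  0.00469018,
        1.11069051, -0.05298281]), 'qd': array([ 3.27743416e-05,  1.04525946e-03, -5.31221313e-04,  8.63427802e-04,
        4.04393263e-04,  7.24248395e-04, -1.74486170e-03]), 'tau': array([-1.62553711e-04, -8.51227427e+01,  6.38608653e-01, -4.25971699e+01,
       -4.88211669e-02,  1.89354998e-02,  1.08340771e-04]), 'tcp_pos': array([278.30873929, 559.1934881 , 204.82737623]), 'tcp_rot': array([ 0.68827252,  0.16138734,  0.68841416, -0.16223753]), 'ft_force': array([-1.16777015,  0.45745249, -0.62417356]), 'moment': array([-0.01259071,  0.03810855,  0.00204746]), 'width': 93.97846579436853}
top {'K': array([[416.45644864,   0.        , 255.70281562],
       [  0.        , 416.45644864, 187.11899888],
       [  0.        ,   0.        ,   1.        ]]), 'pose': array([[ 1.10433503e-02,  9.81193100e-01, -1.92712595e-01,
         2.36968988e+02],
       [-9.99847966e-01,  8.23454780e-03, -1.53699856e-02,
        -1.51667210e+00],
       [-1.34940228e-02,  1.92853032e-01,  9.81134863e-01,
         1.52761653e+03],
       [ 0.00000000e+00,  0.00000000e+00,  0.00000000e+00,
         1.00000000e+00]])}
side {'K': array([[357.68594787,   0.        , 251.71203033],
       [  0.        , 357.68594787, 190.16355363],
       [  0.        ,   0.        ,   1.        ]]), 'pose': array([[ 9.65588641e-01,  1.32636713e-01, -2.23709810e-01,
         2.51089053e+02],
       [-2.59160477e-01,  5.62756033e-01, -7.84946810e-01,
        -9.59180361e+02],
       [ 2.17812801e-02,  8.15912465e-01,  5.77765027e-01,
         8.06969469e+02],
       [ 0.00000000e+00,  0.00000000e+00,  0.00000000e+00,
         1.00000000e+00]])}
```

View pics/top0.png

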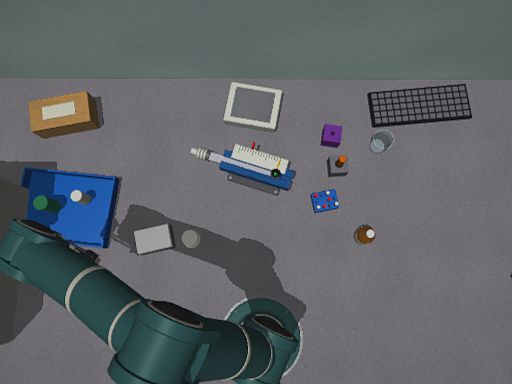

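View pics/side0.png

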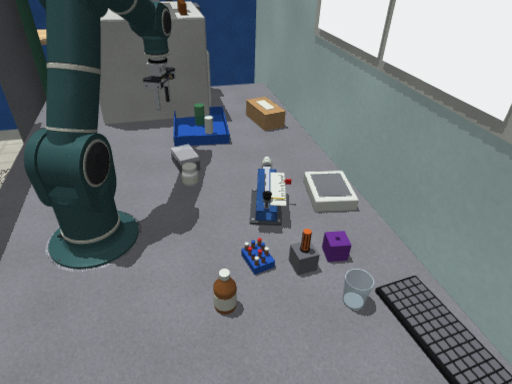

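Top view: the grey block with the orange handle is at (340,163). The purple block at (331,135) is the decoy, and the amber bottle at (366,234) and the rack at (325,201) are bystanders. The stand is at (255,165), the knob at about (276,173), and the red clip at about (253,146). In the side view the driver is at (306,240) and the clip at (288,181). Next I'll take crops of these.

```bash
cat > h.py <<'E'
import cv2, numpy as np
from bench import r
from scipy.spatial.transform import Rotation as R
C={n:r.calibration(n) for n in("top","side")}
def ray(n,uv):
    K,P=C[n]["K"],C[n]["pose"]
    d=np.linalg.inv(K)@[uv[0],uv[1],1.]
    d=P[:3,:3]@(d*[1,-1,-1]); return P[:3,3],d/np.linalg.norm(d)
def onz(n,uv,z):
    o,d=ray(n,uv); return o+d*(z-o[2])/d[2]
def tri(a,b):
    o1,d1=ray("top",a);o2,d2=ray("side",b)
    t=np.linalg.lstsq(np.c_[d1,-d2],o2-o1,rcond=None)[0]
    p,q=o1+d1*t[0],o2+d2*t[1]; return (p+q)/2,np.linalg.norm(p-q)
def proj(n,p):
    K,P=C[n]["K"],C[n]["pose"]
    c=P[:3,:3].T@(np.asarray(p,float)-P[:3,3]); c=c*[1,-1,-1]; u=K@c; return u[:2]/u[2]
def crop(im,x0,y0,x1,y1,f,name):
    cv2.imwrite(name,cv2.resize(im[y0:y1,x0:x1],None,fx=f,fy=f,interpolation=cv2.INTER_CUBIC))
def blobs(im,lo,hi,minA=3):
    h=cv2.cvtColor(im,cv2.COLOR_BGR2HSV); m=cv2.inRange(h,np.array(lo),np.array(hi))
    n,l,s,c=cv2.connectedComponentsWithStats(m); return m,l,[(i,s[i].tolist(),c[i].round(2).tolist()) for i in range(1,n) if s[i,4]>=minA]
E
python3 - <<'E'
from h import *
t=cv2.imread("pics/top0.png"); s=cv2.imread("pics/side0.png")
crop(t,185,130,365,220,4,"pics/c1.png"); crop(s,235,145,355,275,4,"pics/c2.png")
for n,im in(("top",t),("side",s)):
    for nm,lo,hi in(("orange",(4,150,90),(14,255,255)),("red",(0,170,100),(3,255,255)),("yellow",(22,100,120),(35,255,255)),("green",(45,120,60),(80,255,255))):
        print(n,nm,blobs(im,lo,hi)[2])
E
```

```text
top orange [(1, [339, 156, 7, 7, 37], [342.24, 158.62]), (2, [338, 163, 2, 2, 3], [338.67, 163.67])]
top red [(1, [252, 143, 3, 6, 12], [252.75, 145.17]), (2, [315, 194, 2, 3, 5], [315.4, 194.8]), (3, [328, 197, 2, 4, 6], [328.5, 198.5]), (4, [323, 205, 3, 2, 4], [324.0, 205.5])]
top yellow [(1, [276, 159, 5, 10, 17], [278.18, 163.41])]
top green [(1, [274, 172, 3, 4, 12], [275.0, 173.5]), (2, [33, 196, 15, 14, 158], [40.36, 202.4])]
side orange [(1, [178, 0, 7, 4, 20], [181.2, 1.45]), (2, [303, 229, 8, 21, 62], [306.21, 234.89]), (4, [302, 241, 1, 3, 3], [302.0, 242.0]), (7, [214, 280, 21, 15, 230], [223.22, 287.17])]
side red [(1, [286, 179, 5, 5, 15], [287.53, 180.47]), (3, [258, 238, 3, 3, 8], [259.12, 239.12]), (4, [248, 247, 4, 3, 9], [249.44, 248.11]), (5, [259, 250, 2, 3, 6], [259.5, 251.0])]
side yellow [(1, [275, 198, 9, 1, 9], [279.0, 198.0])]
side green [(1, [196, 116, 7, 9, 38], [198.79, 120.26])]
```

View pics/c1.png

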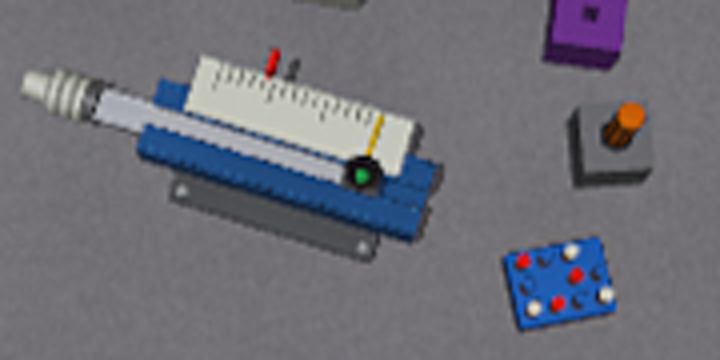

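View pics/c2.png

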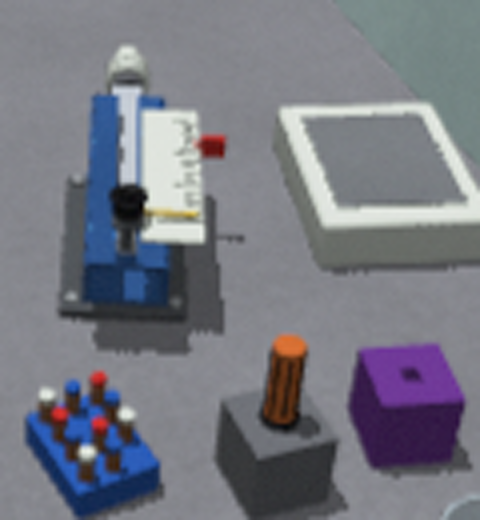

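The crops show the orange handle's top end at top px (342.4,158.6), standing in the grey block. The purple block's hole is empty. The green button is at (275.1,173.4) and the yellow pointer runs up from the knob to about (280,159). The clip is at (253,145).

Run:
```python
from h import *
t=cv2.imread("pics/top0.png"); s=cv2.imread("pics/side0.png")
g=lambda x,y:(185+(x+.5)/4-.5,130+(y+.5)/4-.5)
gs=lambda x,y:(235+(x+.5)/4-.5,145+(y+.5)/4-.5)
D=onz("top",(342.24,158.62),138);print("driver top",D, tri((342.24,158.62),gs(289,346)))
k=onz("top",(275,173.45),100.5);print("button",k)
print("knob side top", onz("side",gs(128,190),113.5))
p=onz("top",g(381,116),96);print("pointer",p, p-k, np.hypot(*(p-k)[:2]))
print("pointer side", onz("side",gs(197,215),96))
m=onz("top",g(30,83),80);print("mouthpiece",m)
# yellow blob
for a in (g(274,50),g(271,73)): print("clip",onz("top",a,100),onz("top",a,110),onz("top",a,90))
print("clip side",onz("side",gs(200,146),100),onz("side",gs(212,146),100))
# block top corners (z 66)
for c in((579,108),(646,103),(652,165),(585,175)): print("blk",onz("top",g(*c),66))
print("driver flange",onz("top",g(616,141),72))
# sleeve edge line fits: blue mask
m_,l,b=blobs(t,(100,150,60),(120,255,255),40);print(b)
# white scale
m_,l,b=blobs(t,(15,10,180),(40,90,255),40);print(b)
```

```text
driver top [ 612.24026023 -276.11989202  138.        ] (array([ 611.26385969, -276.03606028,  136.68617961]), np.float64(2.627404267335068))
button [566.78621428 -46.41709076 100.5       ]
knob side top [565.10865476 -39.38863792 113.5       ]
pointer [621.92667257 -63.73414001  96.        ] [ 55.14045829 -17.31704925  -4.5       ] 57.79576398623117
pointer side [618.79694878 -63.82913311  96.        ]
mouthpiece [654.67154532 252.38304419  80.        ]
clip [680.99553912  31.85914177 100.        ] [677.88527426  31.6253548  110.        ] [684.10580397  32.09292874  90.        ]
clip [659.66284523  34.26890011 100.        ] [656.70200911  34.01823356 110.        ] [662.62368135  34.51956667  90.        ]
clip side [653.39931582  28.18282865 100.        ] [663.84867377  25.73882972 100.        ]
blk [ 638.80259509 -244.11806575   66.        ]
blk [ 643.9278805  -304.72512501   66.        ]
blk [ 586.32015755 -308.33005113   66.        ]
blk [ 576.62603648 -248.06216982   66.        ]
driver flange [ 606.76313948 -275.54889051   72.        ]
[(1, [224, 150, 8, 8, 46], [227.63, 153.39]), (4, [220, 161, 74, 29, 663], [259.67, 175.12]), (9, [21, 167, 95, 81, 4755], [72.31, 204.21]), (14, [311, 189, 28, 23, 353], [324.47, 200.42])]
[(1, [224, 83, 58, 45, 638], [253.12, 106.18]), (2, [42, 101, 33, 19, 373], [57.94, 109.96]), (3, [232, 145, 45, 24, 494], [253.79, 157.29]), (15, [280, 160, 8, 13, 66], [283.42, 165.74]), (19, [71, 191, 10, 10, 80], [75.68, 195.41])]
```

```bash
cat >> h.py <<'E'
def go(target,jawyaw=None,s=None):
    """world target mm of TCP, jaw yaw rad; prints linear (m, tool axes) and twist"""
    s=s or r.get_state(); Rt=R.from_quat(np.roll(s["tcp_rot"],-1)); M=Rt.as_matrix()
    lin=M.T@(np.asarray(target,float)-s["tcp_pos"])/1000
    tw=np.zeros(3)
    if jawyaw is not None:
        best=None
        for y in(jawyaw,jawyaw+np.pi):
            X=np.array([0,0,-1.]);Y=np.array([np.cos(y),np.sin(y),0]);G=np.c_[X,Y,np.cross(X,Y)]
            v=(Rt.inv()*R.from_matrix(G)).as_rotvec()
            print("twist opt",v.round(4))
    print("tcp",s["tcp_pos"].round(1),"lin",lin.round(4),"tool y",M[:,1].round(3),"tool x",M[:,0].round(3),"t",s["time"],"q7",s["joint_pos"][6].round(2))
E
python3 - <<'E'
from h import *
go([611.5,-276.2,205],np.radians(73))
t=cv2.imread("pics/top0.png")
print("bottle",onz("top",(366,234),130),"beaker",onz("top",(381,142),90))
# scale long-edge direction at z=90 via minAreaRect
m,l,b=blobs(t,(15,10,180),(40,90,255),40)
pts=np.argwhere((l==3)|(l==15))[:,::-1].astype(float)
W=np.array([onz("top",p,90)[:2] for p in pts],np.float32)
rc=cv2.minAreaRect(W);print(rc)
E
```

```text
twist opt [-0.165  -0.      0.0011]
twist opt [2.9766e+00 1.7000e-03 0.0000e+00]
tcp [278.3 559.2 204.9] lin [ 6.000e-04 -5.995e-01  6.705e-01] tool y [ 0.445  0.895 -0.001] tool x [-0.    -0.001 -1.   ] t 0.1 q7 -0.05
bottle [ 355.26332726 -349.19739986  130.        ] beaker [ 687.70575468 -425.74531087   90.        ]
((624.1763305664062, 9.516822814941406), (198.2364959716797, 47.983306884765625), 72.84793090820312)
```

Call:
{"method": "step_arm", "body": {
  "claw": [0.094,0.094,0.094,0.094,0.094,0.094,0.094,0.094,0.094,0.094,0.094,0.094,0.094,0.094,0.094,0.094,0.094,0.094,0.094,0.094],
  "linear": [
    [0,-0.6,0.67],
    [0,-0.6,0.67],
    [0,-0.6,0.67],
    [0,-0.6,0.67],
    [0,-0.6,0.67],
    [0,-0.6,0.67],
    [0,-0.6,0.67],
    [0,-0.6,0.67],
    [0,-0.6,0.67],
    [0,-0.6,0.67],
    [0,-0.6,0.67],
    [0,-0.6,0.67],
    [0,-0.6,0.67],
    [0,-0.6,0.67],
    [0,-0.6,0.67],
    [0,-0.6,0.67],
    [0,-0.6,0.67],
    [0,-0.6,0.67],
    [0,-0.6,0.67],
    [0,-0.6,0.67]
  ],
  "twist": [
    [-0.165,0,0],
    [-0.165,0,0],
    [-0.165,0,0],
    [-0.165,0,0],
    [-0.165,0,0],
    [-0.165,0,0],
    [-0.165,0,0],
    [-0.165,0,0],
    [-0.165,0,0],
    [-0.165,0,0],
    [-0.165,0,0],
    [-0.165,0,0],
    [-0.165,0,0],
    [-0.165,0,0],
    [-0.165,0,0],
    [-0.165,0,0],
    [-0.165,0,0],
    [-0.165,0,0],
    [-0.165,0,0],
    [-0.165,0,0]
  ],
  "newtons": 40
}}

```text
time: 1.77
tcp_pos: [586.8, -216.7, 205.2]
tcp_rot: [0.699, 0.104, 0.699, -0.104]
ft_force: [0.7, 0.7, -0.5]
width: 94.3
```

```bash
python3 -c "
from h import *
go([611.5,-276.2,205],np.radians(73))"
```

```text
twist opt [ 0.0003 -0.0004 -0.    ]
twist opt [-3.1413e+00  0.0000e+00 -6.0000e-04]
tcp [ 586.8 -216.7  205.2] lin [ 0.0002 -0.0497  0.041 ] tool y [0.292 0.956 0.   ] tool x [-0.  0. -1.] t 1.7667 q7 1.74
```

Call:
{"method": "step_arm", "body": {
  "claw": [0.094,0.094,0.094,0.094,0.094,0.094],
  "linear": [
    [0,-0.05,0.041],
    [0,-0.05,0.041],
    [0,-0.05,0.041],
    [0,-0.05,0.041],
    [0,-0.05,0.041],
    [0,-0.05,0.041]
  ],
  "twist": [
    [0,0,0],
    [0,0,0],
    [0,0,0],
    [0,0,0],
    [0,0,0],
    [0,0,0]
  ]
}}

```text
time: 2.27
tcp_pos: [611.2, -273.2, 205.5]
tcp_rot: [0.699, 0.104, 0.699, -0.104]
ft_force: [0.2, 0.1, -0.1]
width: 94.0
```

```bash
python3 -c "
from h import *
go([611.5,-276.2,92],np.radians(73))"
```

```text
twist opt [ 0.0013 -0.0002 -0.0006]
twist opt [-3.1403e+00  9.0000e-04 -3.0000e-04]
tcp [ 611.2 -273.2  205.5] lin [ 0.1135 -0.0029  0.0012] tool y [0.291 0.957 0.001] tool x [ 0.     0.001 -1.   ] t 2.2667 q7 1.82
```

Call:
{"method": "step_arm", "body": {
  "claw": [0.094,0.094,0.094,0.094,0.094,0.094,0.02,0.02,0.02,0.02,0.02,0.02,0.02,0.02,0.02,0.02],
  "linear": [
    [0.03,-0.003,0.001],
    [0.06,-0.003,0.001],
    [0.09,-0.003,0.001],
    [0.113,-0.003,0.001],
    [0.113,-0.003,0.001],
    [0.113,-0.003,0.001],
    [0.113,-0.003,0.001],
    [0.113,-0.003,0.001],
    [0.113,-0.003,0.001],
    [0.113,-0.003,0.001],
    [0.113,-0.003,0.001],
    [0.113,-0.003,0.001],
    [0.113,-0.003,0.001],
    [0.113,-0.003,0.001],
    [0.113,-0.003,0.001],
    [0.113,-0.003,0.001]
  ],
  "twist": [
    [0,0,0],
    [0,0,0],
    [0,0,0],
    [0,0,0],
    [0,0,0],
    [0,0,0],
    [0,0,0],
    [0,0,0],
    [0,0,0],
    [0,0,0],
    [0,0,0],
    [0,0,0],
    [0,0,0],
    [0,0,0],
    [0,0,0],
    [0,0,0]
  ]
}}

```text
time: 3.6
tcp_pos: [611.2, -277.8, 92.5]
tcp_rot: [0.699, 0.105, 0.699, -0.105]
ft_force: [-0.2, 0.6, -0.5]
width: 30.9
```

```bash
python3 -c "
from h import *
s=r.get_state();print(s['ft_force'],s['width'])
go([611.5,-276.2,92],np.radians(73))
cv2.imwrite('pics/s1.png',(im:=r.camera('side')));crop(im,250,150,370,290,4,'pics/s1c.png')"
```

```text
[-0.16794313  0.5756534  -0.50075904] 30.87647171399342
twist opt [-0.0001 -0.0001  0.0001]
twist opt [3.1415e+00 1.0000e-04 1.0000e-04]
tcp [ 611.2 -277.8   92.5] lin [ 0.0005  0.0016 -0.0001] tool y [ 0.292  0.956 -0.   ] tool x [-0. -0. -1.] t 3.6 q7 1.87
```

View pics/s1c.png

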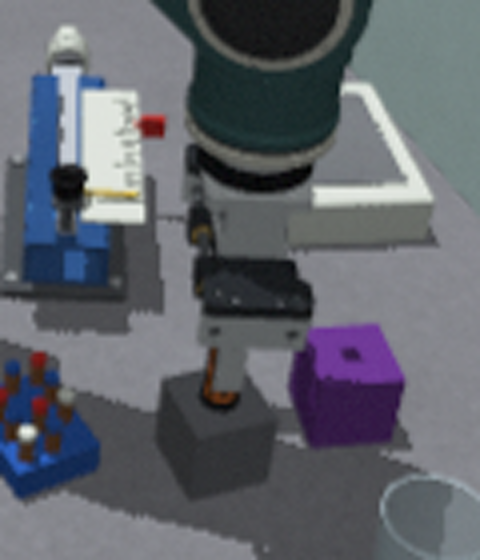

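The fingers are around the handle and still closing.

Call:
{"method": "step_arm", "body": {
  "claw": [0.01,0.01,0.01,0.01,0.01,0.01,0.01,0.01],
  "linear": [
    [0,0,0],
    [0,0,0],
    [0,0,0],
    [0,0,0],
    [0,0,0],
    [0,0,0],
    [0,0,0],
    [0,0,0]
  ],
  "twist": [
    [0,0,0],
    [0,0,0],
    [0,0,0],
    [0,0,0],
    [0,0,0],
    [0,0,0],
    [0,0,0],
    [0,0,0]
  ],
  "newtons": 45
}}

```text
time: 4.32
tcp_pos: [611.2, -277.8, 92.5]
tcp_rot: [0.699, 0.105, 0.699, -0.105]
ft_force: [0.4, 0.2, -1.1]
width: 23.4
```

Gripped at 23.4 mm, which agrees with the 24 mm handle. Now lift so the tip reaches about z 146.

Call:
{"method": "step_arm", "body": {
  "claw": [0.01,0.01,0.01,0.01,0.01,0.01,0.01,0.01,0.01,0.01,0.01,0.01],
  "linear": [
    [-0.01,0,0],
    [-0.025,0,0],
    [-0.04,0,0],
    [-0.055,0,0],
    [-0.07,0,0],
    [-0.085,0,0],
    [-0.1,0,0],
    [-0.115,0,0],
    [-0.13,0,0],
    [-0.14,0,0],
    [-0.14,0,0],
    [-0.14,0,0]
  ],
  "twist": [
    [0,0,0],
    [0,0,0],
    [0,0,0],
    [0,0,0],
    [0,0,0],
    [0,0,0],
    [0,0,0],
    [0,0,0],
    [0,0,0],
    [0,0,0],
    [0,0,0],
    [0,0,0]
  ]
}}

```text
time: 5.32
tcp_pos: [611.2, -277.8, 232.7]
tcp_rot: [0.7, 0.104, 0.699, -0.105]
ft_force: [0.2, 0.7, -0.4]
width: 23.2
```

```bash
python3 -c "
from h import *
go([566.2,-46.8,232],np.radians(73))
cv2.imwrite('pics/s2.png',(im:=r.camera('side')));crop(im,250,130,370,290,4,'pics/s2c.png')
print(proj('side',r.get_state()['tcp_pos']-[0,0,86]))"
```

```text
twist opt [-0.      0.0006  0.0001]
twist opt [ 3.1416e+00  1.0000e-04 -1.0000e-03]
tcp [ 611.2 -277.8  232.7] lin [ 0.0007  0.2077 -0.1106] tool y [ 0.292  0.956 -0.   ] tool x [ 0.001 -0.    -1.   ] t 5.3167 q7 1.82
[307.82771872 228.9028315 ]
```

View pics/s2c.png

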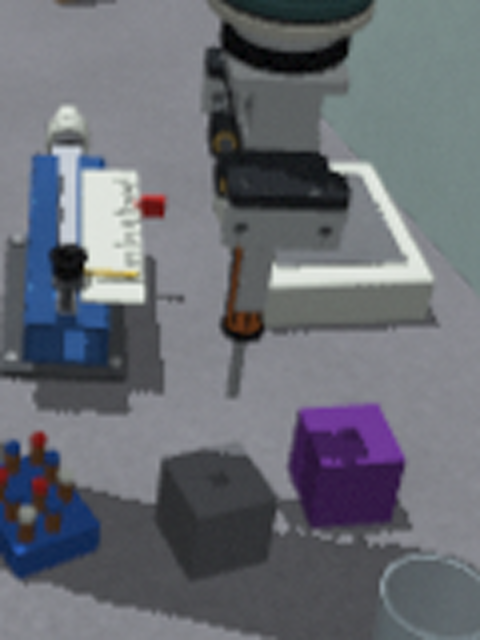

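The tip is at side px (308.0,228.9), and I predicted (307.8,228.9), so the driver is seated 86 mm below the TCP as planned. Next I'll refine the knob position from both views.

Run:
```python
from h import *
t=cv2.imread("pics/top0.png"); s=cv2.imread("pics/s2.png")
for n,im,b in(("top",t,(255,155,300,190)),("side",s,(245,170,305,215))):
    x0,y0,x1,y1=b;f=12
    c=cv2.resize(im[y0:y1,x0:x1],None,fx=f,fy=f,interpolation=cv2.INTER_NEAREST)
    K=np.array([566.6,-46.5,113.5])
    a=np.linspace(0,6.283,60)
    for z,rr,col in((113.5,17.5,(0,0,255)),(113.5,10,(0,255,255)),(90.5,17.5,(255,0,255)),(100.5,5.5,(255,255,255))):
        P=np.array([proj(n,[K[0]+rr*np.cos(q),K[1]+rr*np.sin(q),z]) for q in a])
        P=((P-[x0,y0]+.5)*f).astype(np.int32)
        cv2.polylines(c,[P],True,col,1)
    print(n,proj(n,K)); cv2.imwrite(f"pics/k_{n}.png",c)
```

```text
top [275.14304809 172.66216815]
side [267.67965   193.2793689]
```

View pics/k_top.png

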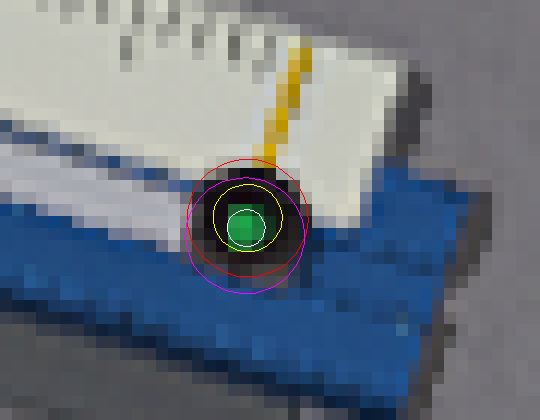

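View pics/k_side.png

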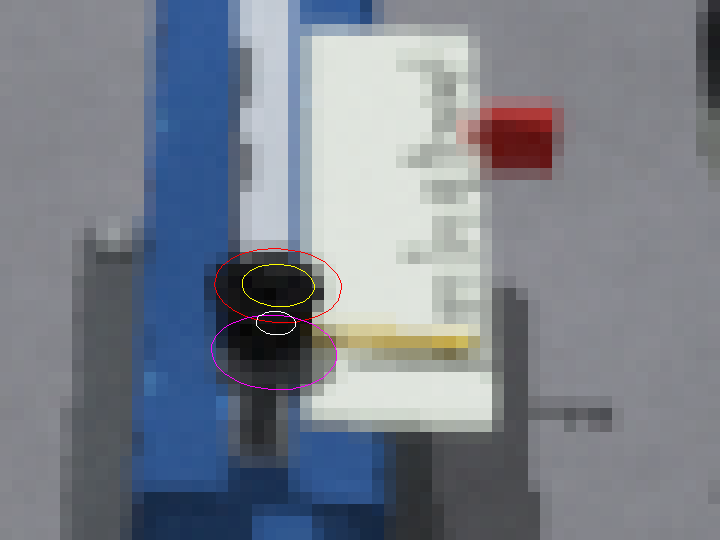

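Call:
{"method": "step_arm", "body": {
  "claw": [0.01,0.01,0.01,0.01,0.01,0.01,0.01,0.01,0.01,0.01,0.01,0.01,0.01,0.01,0.01,0.01],
  "linear": [
    [0,0.02,-0.01],
    [0,0.04,-0.021],
    [0,0.06,-0.032],
    [0,0.08,-0.043],
    [0,0.1,-0.053],
    [0,0.12,-0.064],
    [0,0.14,-0.075],
    [0,0.16,-0.085],
    [0,0.18,-0.096],
    [0,0.195,-0.105],
    [0,0.207,-0.111],
    [0.005,0.207,-0.111],
    [0.01,0.207,-0.111],
    [0.017,0.207,-0.111],
    [0.017,0.207,-0.111],
    [0.017,0.207,-0.111]
  ],
  "twist": [
    [0,0,0],
    [0,0,0],
    [0,0,0],
    [0,0,0],
    [0,0,0],
    [0,0,0],
    [0,0,0],
    [0,0,0],
    [0,0,0],
    [0,0,0],
    [0,0,0],
    [0,0,0],
    [0,0,0],
    [0,0,0],
    [0,0,0],
    [0,0,0]
  ]
}}

```text
time: 6.7
tcp_pos: [565.2, -48.2, 214.7]
tcp_rot: [0.699, 0.105, 0.7, -0.105]
ft_force: [-0.3, -0.0, -0.3]
width: 23.3
```

```bash
python3 -c "
from h import *
go([565.7,-47,205],np.radians(73))
for n,b in (('side',(235,140,325,230)),('top',(225,125,325,205))):
    im=r.camera(n);cv2.imwrite(f'pics/{n}3.png',im);crop(im,*b,6,f'pics/{n}3c.png')
    p=r.get_state()['tcp_pos'];print(n,[proj(n,p-[0,0,k]).round(1) for k in(86,86+16)])
"
```

```text
twist opt [-0.0014 -0.0012  0.0008]
twist opt [3.1402e+00 1.3000e-03 1.9000e-03]
tcp [565.2 -48.2 214.7] lin [0.0097 0.0013 0.0001] tool y [ 0.294  0.956 -0.001] tool x [-0.001 -0.    -1.   ] t 6.7 q7 1.42
side [array([267.7, 189.8]), array([267.5, 193.7])]
top [array([275.7, 171.9]), array([275.6, 172.9])]
```

View pics/side3c.png

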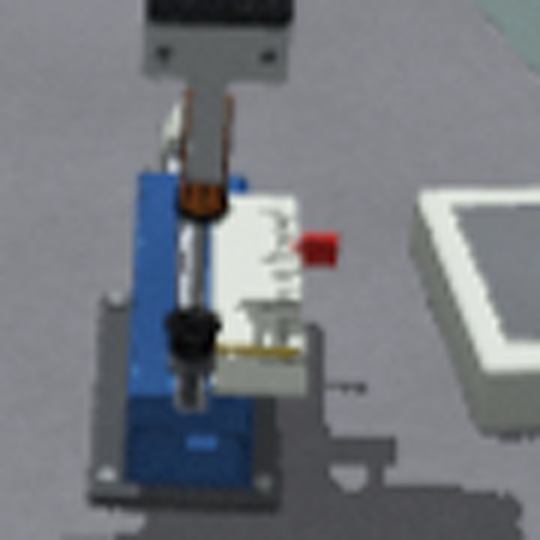

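View pics/top3c.png

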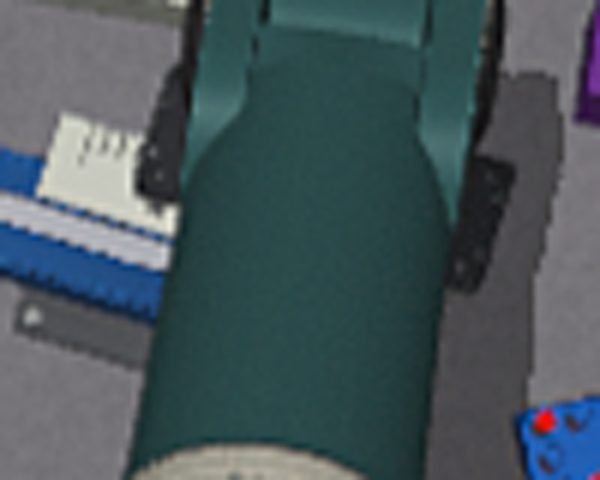

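The top view is blocked by the arm, so I'll rely on the side view. A closer zoom is needed.

```bash
python3 -c "
from h import *
im=cv2.imread('pics/side3.png')
c=cv2.resize(im[165:215,250:300],None,fx=12,fy=12,interpolation=cv2.INTER_NEAREST)
cv2.imwrite('pics/z3.png',c)"
```

```text
(no output)
```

View pics/z3.png

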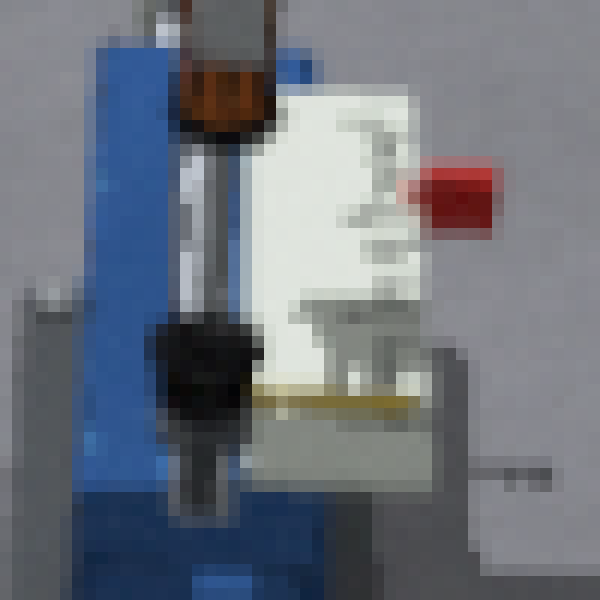

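The blade centre is at side px 267.4 and the knob centre at about 266.9, so they are within roughly 1.5 mm, well inside the 6 mm funnel capture. I'll descend into the recess to tip z ≈ 104 and check the forces.

Call:
{"method": "step_arm", "body": {
  "claw": [0.01,0.01,0.01,0.01,0.01,0.01,0.01,0.01],
  "linear": [
    [0.004,0.001,0],
    [0.008,0.001,0],
    [0.012,0.001,0],
    [0.016,0.001,0],
    [0.02,0.001,0],
    [0.024,0.001,0],
    [0.024,0.001,0],
    [0.024,0.001,0]
  ],
  "twist": [
    [0,0,0],
    [0,0,0],
    [0,0,0],
    [0,0,0],
    [0,0,0],
    [0,0,0],
    [0,0,0],
    [0,0,0]
  ]
}}

```text
time: 7.47
tcp_pos: [565.8, -46.4, 191.3]
tcp_rot: [0.699, 0.104, 0.699, -0.105]
ft_force: [0.8, -0.5, -0.4]
width: 23.4
```

```bash
python3 -c "
from h import *
s=r.get_state();print(s['ft_force'],s['moment'])
im=r.camera('side');cv2.imwrite('pics/side4.png',im)
c=cv2.resize(im[165:215,250:300],None,fx=12,fy=12,interpolation=cv2.INTER_NEAREST)
cv2.imwrite('pics/z4.png',c)"
```

```text
[ 0.80902855 -0.4731601  -0.39057803] [ 0.00814697 -0.03298329  0.02018068]
```

View pics/z4.png

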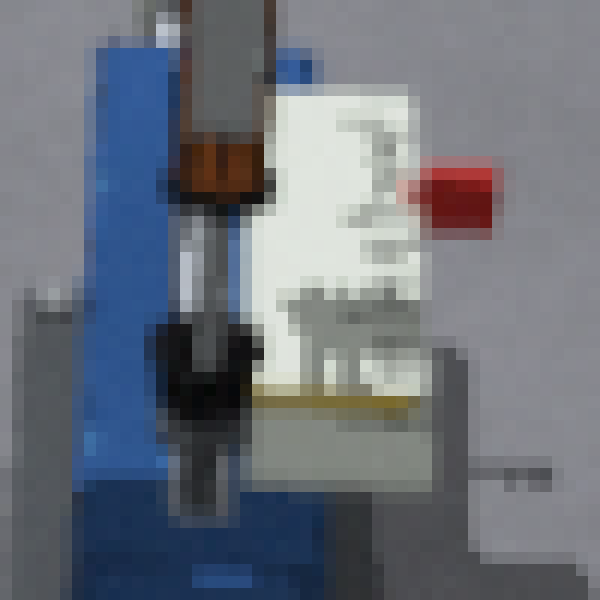

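The tip is 8 mm below the mouth with no force, and the blade disappears at the front rim (about px 267, row 195), so it is in the hole. Next I'll press the button.

Call:
{"method": "step_arm", "body": {
  "claw": [0.01,0.01,0.01,0.01,0.01,0.01,0.01],
  "linear": [
    [0.002,0,0],
    [0.004,0,0],
    [0.006,0,0],
    [0.008,0,0],
    [0.01,0,0],
    [0.01,0,0],
    [0.01,0,0]
  ],
  "twist": [
    [0,0,0],
    [0,0,0],
    [0,0,0],
    [0,0,0],
    [0,0,0],
    [0,0,0],
    [0,0,0]
  ]
}}

```text
time: 8.1
tcp_pos: [566.0, -46.4, 181.6]
tcp_rot: [0.699, 0.105, 0.699, -0.105]
ft_force: [-0.9, 0.0, 3.5]
width: 23.5
```

Call:
{"method": "step_arm", "body": {
  "claw": [0.01,0.01,0.01,0.01,0.01],
  "linear": [
    [0.001,0,0],
    [0.002,0,0],
    [0.003,0,0],
    [0.003,0,0],
    [0.003,0,0]
  ],
  "twist": [
    [0,0,0],
    [0,0,0],
    [0,0,0],
    [0,0,0],
    [0,0,0]
  ]
}}

```text
time: 8.52
tcp_pos: [566.8, -46.6, 180.4]
tcp_rot: [0.7, 0.105, 0.698, -0.104]
ft_force: [-5.4, 0.2, 29.4]
width: 23.3
```

The button bottomed out at 29 N. I'll ease off about 1.2 mm and check the force.

Call:
{"method": "step_arm", "body": {
  "claw": [0.01,0.01,0.01],
  "linear": [
    [-0.0012,0,0],
    [-0.0012,0,0],
    [-0.0012,0,0]
  ],
  "twist": [
    [0,0,0],
    [0,0,0],
    [0,0,0]
  ]
}}

```text
time: 8.77
tcp_pos: [566.4, -46.4, 180.7]
tcp_rot: [0.7, 0.105, 0.699, -0.104]
ft_force: [-3.0, 0.7, 16.1]
width: 23.3
```

```bash
python3 -c "
from h import *
s=r.get_state()
go(s['tcp_pos']+100*np.array([np.cos(np.radians(72.85)),np.sin(np.radians(72.85)),0]),np.radians(73))
t=cv2.imread('pics/top0.png')
c=cv2.resize(t[135:180,215:290],None,fx=10,fy=10,interpolation=cv2.INTER_NEAREST)
cv2.imwrite('pics/sc.png',c)
k=np.array([566.3,-46.6]);y=np.array([np.cos(np.radians(72.85)),np.sin(np.radians(72.85))]);x=np.array([y[1],-y[0]])
for p,z in(((252.75,145.17),100),((252.75,147.5),100),((252.75,147.5),92)):
    d=onz('top',p,z)[:2]-k;print(d@x,d@y)
for p,z in(((287.53,180.47),100),((285.5,180.5),100),((285.5,180.5),105)):
    d=onz('side',p,z)[:2]-k;print('side',d@x,d@y)
"
```

```text
twist opt [-0.0001  0.0014 -0.0005]
twist opt [ 3.1415e+00 -8.0000e-04 -2.1000e-03]
tcp [566.4 -46.4 180.7] lin [0.0001 0.1    0.0002] tool y [0.292 0.956 0.001] tool x [ 0.001  0.    -1.   ] t 8.7667 q7 1.43
75.29851992766875 106.6013685688167
67.08788469906854 103.95554841754516
69.30175346358277 104.84087330345086
side 71.72938037423839 102.08170597042445
side 64.45743454179828 101.38102077089549
side 63.77454533640802 93.83944995238056
```

View pics/sc.png

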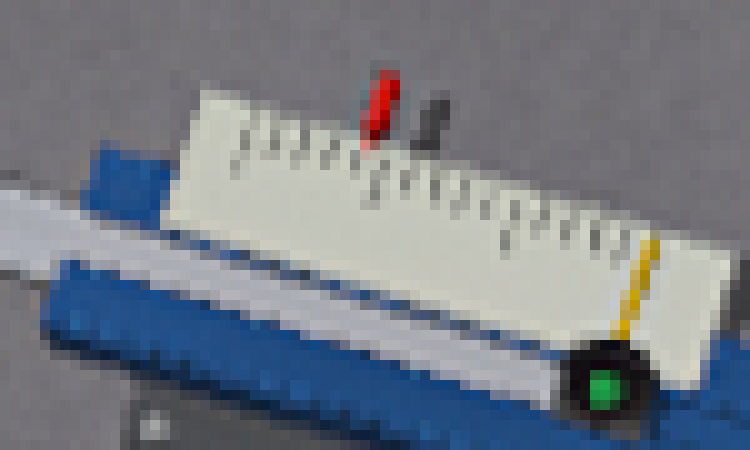

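The long ticks put the clip at about 105 mm, and the ray casts give 104 to 106 from the top view and about 101 from the side. I'll slide out to about 90 mm first and measure again.

Call:
{"method": "step_arm", "body": {
  "claw": [0.01,0.01,0.01,0.01,0.01,0.01,0.01,0.01,0.01,0.01],
  "linear": [
    [-0.0004,0.004,0],
    [-0.0004,0.009,0],
    [-0.0004,0.014,0],
    [-0.0004,0.019,0],
    [-0.0004,0.024,0],
    [-0.0004,0.029,0],
    [-0.0004,0.034,0],
    [-0.0004,0.04,0],
    [-0.0004,0.04,0],
    [-0.0004,0.04,0]
  ],
  "twist": [
    [0,0,0],
    [0,0,0],
    [0,0,0],
    [0,0,0],
    [0,0,0],
    [0,0,0],
    [0,0,0],
    [0,0,0],
    [0,0,0],
    [0,0,0]
  ]
}}

```text
time: 9.6
tcp_pos: [578.1, -7.9, 180.8]
tcp_rot: [0.7, 0.104, 0.699, -0.104]
ft_force: [-1.0, -0.8, 11.4]
width: 23.3
```

```bash
python3 -c "
from h import *
s=r.get_state();print(s['ft_force'],s['tcp_pos'])
im=r.camera('side');cv2.imwrite('pics/side5.png',im)
c=cv2.resize(im[155:215,250:310],None,fx=10,fy=10,interpolation=cv2.INTER_NEAREST)
cv2.imwrite('pics/z5.png',c)"
```

```text
[-0.97954188 -0.7910253  11.36477787] [578.12351176  -7.93066268 180.76918405]
```

View pics/z5.png

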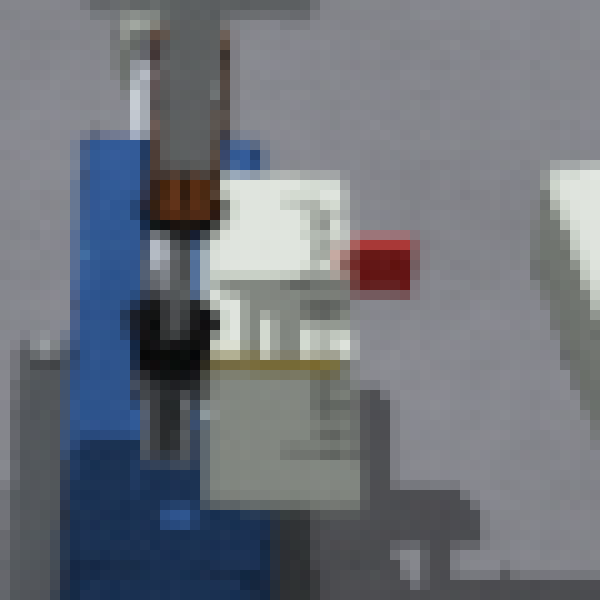

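The pointer went from row 198 to row 191 (40 mm), so the arm is sliding freely. I'll continue to about 90.

Call:
{"method": "step_arm", "body": {
  "claw": [0.01,0.01,0.01,0.01,0.01,0.01,0.01,0.01,0.01,0.01,0.01,0.01],
  "linear": [
    [0,0.005,0],
    [0,0.01,0],
    [0,0.015,0],
    [0,0.02,0],
    [0,0.025,0],
    [0,0.03,0],
    [0,0.035,0],
    [0,0.04,0],
    [0,0.045,0],
    [0,0.05,0],
    [0,0.05,0],
    [0,0.05,0]
  ],
  "twist": [
    [0,0,0],
    [0,0,0],
    [0,0,0],
    [0,0,0],
    [0,0,0],
    [0,0,0],
    [0,0,0],
    [0,0,0],
    [0,0,0],
    [0,0,0],
    [0,0,0],
    [0,0,0]
  ]
}}

```text
time: 10.65
tcp_pos: [592.8, 39.8, 180.8]
tcp_rot: [0.7, 0.104, 0.699, -0.104]
ft_force: [-0.5, -1.7, 10.7]
width: 23.6
```

```bash
python3 -c "
from h import *
s=r.get_state();print(s['ft_force'],s['tcp_pos'])
im=r.camera('side');cv2.imwrite('pics/side6.png',im)
c=cv2.resize(im[165:205,260:300],None,fx=15,fy=15,interpolation=cv2.INTER_NEAREST)
cv2.imwrite('pics/z6.png',c)
print(proj('side',s['tcp_pos']))
h=cv2.cvtColor(im,cv2.COLOR_BGR2HSV)
for nm,lo,hi in(('red',(0,120,60),(8,255,255)),('yel',(20,100,80),(35,255,255))):
    print(nm,blobs(im[165:205,260:310],lo,hi)[2])
"
```

```text
[-0.5077291  -1.68223062 10.65466831] [592.8451887   39.77487008 180.80682643]
[268.52818078 161.89539628]
red [(1, [25, 14, 6, 5, 29], [27.59, 15.93])]
yel [(1, [12, 18, 11, 1, 11], [17.0, 18.0])]
```

View pics/z6.png

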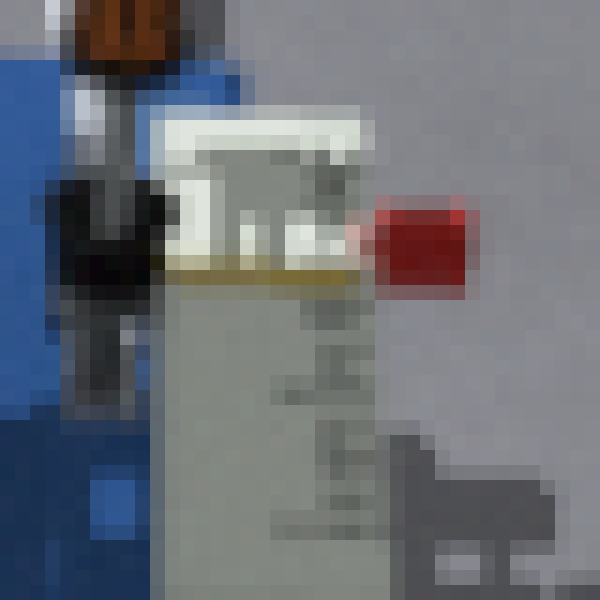

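Run:
```python
from h import *
t=cv2.imread('pics/top0.png').astype(float)
k=np.array([566.3,-46.6]);a=np.radians(72.85);y=np.array([np.cos(a),np.sin(a)]);x=np.array([y[1],-y[0]])
st=lambda n,p,z:((d:=onz(n,p,z)[:2]-k)@x,d@y)
red=np.clip(t[:,:,2]-(t[:,:,0]+t[:,:,1])/2-10,0,None)
for v in range(141,152):
    w=red[v,246:260]; 
    if w.sum()>40:
        u=(w*np.arange(246,260)).sum()/w.sum(); print(v,round(u,2),int(w.sum()),[tuple(np.round(st('top',(u,v),z),1)) for z in(90,100,110)])
yel=np.clip((t[:,:,1]+t[:,:,2])/2-t[:,:,0]-40,0,None)
for v in range(156,172):
    w=yel[v,272:288]
    if w.sum()>20:
        u=(w*np.arange(272,288)).sum()/w.sum(); print('y',v,round(u,2),int(w.sum()),np.round(st('top',(u,v),96),1))
f=lambda n,X,Y,z:proj(n,[*(k+X*x+Y*y),z]).round(2)
for R_ in(88,90): print('pointer side pred',f('side',58,R_,96))
print('pointer side0 pred',f('side',58,0,96),f('top',58,0,96))
for c in(102,104,106,108):
  for z0 in(86,90): print(c,z0,'botfront',f('side',59.5,c-4,z0),'topback',f('side',59.5,c+4,z0+20),'top: inner top',f('top',59.5,c,z0+20),'inner bot',f('top',59.5,c,z0))
```

```text
142 253.42 154 [(np.float64(90.1), np.float64(109.1)), (np.float64(87.2), np.float64(107.9)), (np.float64(84.3), np.float64(106.8))]
143 253.32 374 [(np.float64(86.5), np.float64(108.3)), (np.float64(83.6), np.float64(107.1)), (np.float64(80.7), np.float64(106.0))]
144 253.02 425 [(np.float64(82.6), np.float64(108.2)), (np.float64(79.7), np.float64(107.0)), (np.float64(76.9), np.float64(105.9))]
145 252.72 377 [(np.float64(78.7), np.float64(108.0)), (np.float64(75.9), np.float64(106.9)), (np.float64(73.0), np.float64(105.8))]
146 252.35 379 [(np.float64(74.7), np.float64(108.1)), (np.float64(71.9), np.float64(107.0)), (np.float64(69.1), np.float64(105.9))]
147 252.11 348 [(np.float64(70.9), np.float64(107.8)), (np.float64(68.2), np.float64(106.7)), (np.float64(65.4), np.float64(105.6))]
148 251.82 162 [(np.float64(67.1), np.float64(107.7)), (np.float64(64.3), np.float64(106.6)), (np.float64(61.6), np.float64(105.4))]
149 251.38 117 [(np.float64(63.1), np.float64(108.0)), (np.float64(60.3), np.float64(106.9)), (np.float64(57.6), np.float64(105.8))]
y 159 279.65 140 [56.7  0.4]
y 160 2
[... 576 characters left out ...]
er bot [252.68 150.4 ]
104 86 botfront [283.84 183.9 ] topback [284.17 178.02] top: inner top [252.05 148.98] inner bot [252.17 150.55]
104 90 botfront [283.92 182.98] topback [284.25 177.09] top: inner top [252.02 148.66] inner bot [252.15 150.24]
106 86 botfront [283.82 183.59] topback [284.15 177.72] top: inner top [251.51 148.81] inner bot [251.64 150.39]
106 90 botfront [283.9  182.67] topback [284.23 176.78] top: inner top [251.48 148.49] inner bot [251.61 150.08]
108 86 botfront [283.8  183.28] topback [284.13 177.41] top: inner top [250.97 148.65] inner bot [251.11 150.23]
108 90 botfront [283.88 182.36] topback [284.21 176.48] top: inner top [250.94 148.33] inner bot [251.08 149.92]
```

The top view puts the clip at 106 relative to the pointer at zero, the tick reading gives 106, and the side view gives about 104 to 105. I'm targeting about 105.5. The present reach is about 90, by pointer row 183.0 and TCP travel.

Call:
{"method": "step_arm", "body": {
  "claw": [0.01,0.01,0.01,0.01,0.01,0.01,0.01,0.01],
  "linear": [
    [0,0.004,0],
    [0,0.008,0],
    [0,0.012,0],
    [0,0.0155,0],
    [0,0.0155,0],
    [0,0.0155,0],
    [0,0.0155,0],
    [0,0.0155,0]
  ],
  "twist": [
    [0,0,0],
    [0,0,0],
    [0,0,0],
    [0,0,0],
    [0,0,0],
    [0,0,0],
    [0,0,0],
    [0,0,0]
  ]
}}

```text
time: 11.37
tcp_pos: [597.3, 54.2, 180.8]
tcp_rot: [0.7, 0.105, 0.699, -0.105]
ft_force: [-1.0, -1.2, 10.4]
width: 23.7
```

Run:
```python
from h import *
s=r.get_state();print(s['ft_force'],s['tcp_pos'],s['width'],s['time'])
k=np.array([566.3,-46.6]);a=np.radians(72.85);y=np.array([np.cos(a),np.sin(a)]);x=np.array([y[1],-y[0]])
print('tcp stand',(s['tcp_pos'][:2]-k)@x,(s['tcp_pos'][:2]-k)@y)
cv2.imwrite('pics/side7.png',r.camera('side'));cv2.imwrite('pics/top7.png',r.camera('top'))
t=cv2.imread('pics/top7.png');crop(t,215,125,315,200,7,'pics/t7.png')
for n,u0,u1,v0,v1 in(('side3',272,284,192,203),('side6',272,284,176,190),('side7',272,284,174,188)):
    im=cv2.imread(f'pics/{n}.png').astype(float)
    yel=np.clip((im[:,:,1]+im[:,:,2])/2-im[:,:,0]-15,0,None)[v0:v1]
    o=[]
    for u in range(u0,u1):
        w=yel[:,u]
        if w.sum()>20: v=(w*np.arange(v0,v1)).sum()/w.sum(); o.append((u,round(v,2),*np.round(((d:=onz('side',(u,v),96)[:2]-k)@x,d@y),1)))
    print(n,o[::2], np.mean([q[3] for q in o]))
im=cv2.imread('pics/side7.png');cv2.imwrite('pics/z7.png',cv2.resize(im[160:200,260:300],None,fx=15,fy=15,interpolation=cv2.INTER_NEAREST))
```

```text
[-1.00387254 -1.16546762 10.44908603] [597.30409339  54.23508843 180.78392407] 23.71094313680074 11.3667
tcp stand -0.10814710839598538 105.49387266481065
side3 [(272, np.float64(197.64), np.float64(15.6), np.float64(0.5)), (274, np.float64(197.63), np.float64(22.3), np.float64(1.0)), (276, np.float64(197.83), np.float64(28.9), np.float64(0.3)), (278, np.float64(198.04), np.float64(35.6), np.float64(-0.4)), (280, np.float64(198.2), np.float64(42.3), np.float64(-0.9)), (282, np.float64(198.23), np.float64(49.0), np.float64(-0.6))] 0.08333333333333338
side6 [(272, np.float64(182.63), np.float64(16.4), np.float64(90.4)), (274, np.float64(182.63), np.float64(23.5), np.float64(90.9)), (276, np.float64(182.66), np.float64(30.6), np.float64(91.2)), (278, np.float64(183.01), np.float64(37.7), np.float64(89.4)), (280, np.float64(183.17), np.float64(44.8), np.float64(88.9)), (282, np.float64(183.19), np.float64(51.9), np.float64(89.3))] 90.625
side7 [(272, np.float64(180.19), np.float64(16.5), np.float64(106.0)), (274, np.float64(180.3), np.float64(23.7), np.float64(105.8)), (276, np.float64(180.31), np.float64(30.9), np.float64(106.3)), (278, np.float64(180.33), np.float64(38.1), np.float64(106.6)), (280, np.float64(180.54), np.float64(45.2), np.float64(105.8)), (282, np.float64(180.57), np.float64(52.4), np.float64(106.1))] 106.08333333333333
```

View pics/z7.png

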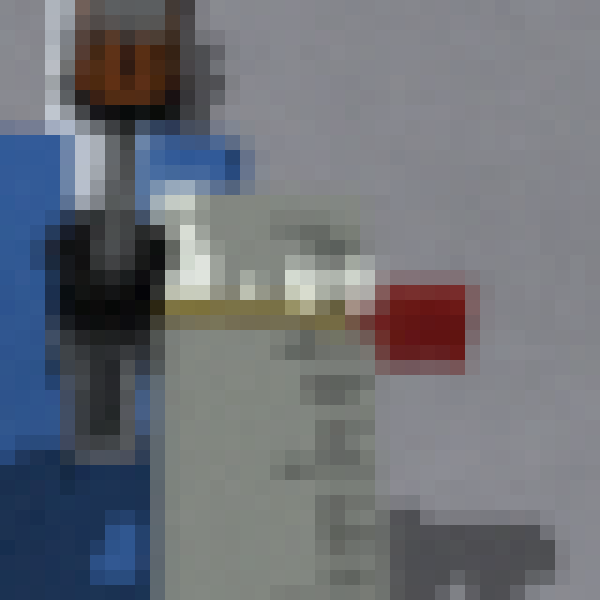

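View pics/t7.png

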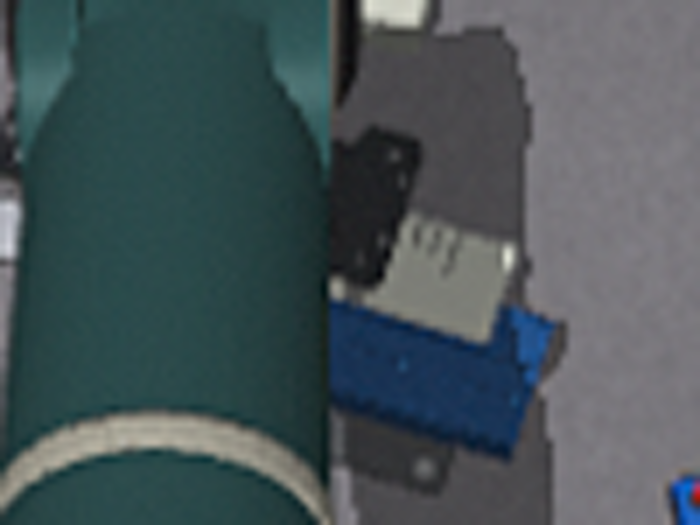

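The pointer (row 180.5, tip at col 283) points into the red clip's block (rows 178 to 185). Displacement is about 106.0 by the side view and 105.5 by the TCP, against a clip at 105 to 106.5. The press force is about 10 N, above the 6 N full-press force. I'll hold briefly to check it stays steady.

Call:
{"method": "step_arm", "body": {
  "claw": [0.01,0.01,0.01,0.01,0.01,0.01,0.01,0.01,0.01,0.01],
  "linear": [
    [0,0,0],
    [0,0,0],
    [0,0,0],
    [0,0,0],
    [0,0,0],
    [0,0,0],
    [0,0,0],
    [0,0,0],
    [0,0,0],
    [0,0,0]
  ],
  "twist": [
    [0,0,0],
    [0,0,0],
    [0,0,0],
    [0,0,0],
    [0,0,0],
    [0,0,0],
    [0,0,0],
    [0,0,0],
    [0,0,0],
    [0,0,0]
  ]
}}

```text
time: 12.3
tcp_pos: [597.3, 54.2, 180.8]
tcp_rot: [0.7, 0.105, 0.699, -0.105]
ft_force: [-0.3, -1.7, 9.9]
width: 23.7
```

Run:
```python
from h import *
s=r.get_state();print(s['ft_force'],s['tcp_pos'],s['width'],s['time'])
im=r.camera('side');o=cv2.imread('pics/side7.png')
print(np.abs(im[165:200,260:300].astype(int)-o[165:200,260:300]).max(axis=2).mean())
f=lambda i:blobs(i[165:205,260:310],(0,120,60),(8,255,255))[2]
print(f(im),f(cv2.imread('pics/side0.png')))
r.job_done()
```

```text
[-0.29097128 -1.71575096  9.89023625] [597.30615285  54.22733372 180.79125073] 23.66526241494323 12.3
1.7257142857142858
[(1, [24, 14, 7, 5, 29], [27.55, 16.0])] [(1, [25, 14, 6, 5, 27], [27.78, 15.96])]
the job is handed in; nothing more can be done
```

I drew the orange driver out of the grey block, pressed the knob's lock button right down with its tip, and slid the arm out about 106 mm to the red clip. I handed the job in at 12.3 s with the driver still gripped and pressing; no verdict is reported.

**Last checks**
- **Press and hold:** the press force is about 10 N, above the 6 N the button needs fully down. The TCP stayed steady over the last 0.8 s, and the opening of 23.7 mm fits the 24 mm handle.
- **Clip:** its place in the side picture has not changed from the start (centroid within 0.3 px).

**Disagreements**
- **Where the clip is:** the top view and scale ticks put it at about 106 to 107 mm. The side view gave about 104 mm, depending on how high I assume the clip sits, so I trusted the top view.
- **Where the arm is:** the side view gave an extension of 106.0 mm and the TCP travel 105.5 mm. Both lie within the 4 mm tolerance of either clip estimate.
- **Not seen directly:** the robot arm blocked the top view at the end, so the final match rests on the side view and TCP alone.

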